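# Load the eyelet die and close its keeper

### The job

Push the loose brass die disc across the top of the dark steel die plate, without picking it up, until it drops into the round pocket and lies flat and fully home in it. Then push the slide with the red tab over the disc until it stops. Leave the other things on the plate and bench where they are.

Things in the scene. Friction and masses are not known exactly. Their poses are not given: they have to be found in the camera images.
- die_disc: Loose brass disc, 48 mm in diameter, 10 mm thick, about 0.14 kg, with a small dark dot on its top. It lies flat on the die plate. Origin at the centre of its underside, z up when it lies flat; its yaw means nothing. Sliding friction is ordinary and varies a little.
- die_plate: Dark steel plate fastened flat to the bench, 240 (x) by 280 (y) by 25 mm; origin at the centre of its underside, top at z = 25 mm. Pocket at x 0, y +30 mm. The disc starts on the empty -y half, 75 to 145 mm from the pocket, nothing between. At the +y end are the slide and two guide bars, 10 mm above the plate's top, at x +-19 to +-27, y 77 to 137 mm.
- pocket (a point): Centre of the pocket's mouth, at the level of the plate's top. The pocket is 52 mm in diameter and 10 mm deep with a flat floor and a small bevel at the mouth, a bright floor and a thin white line round it (62 mm), so the disc ends flush with the plate's top, with 2 mm of play all round. Axes are the plate's.
- keeper (a joint): Retaining slide, m: starts at 0 to 0.012, drawn back clear of the pocket; 0.055 = at its stop, over half the pocket. Moves along the plate's -y as it grows, stays where left, needs about 2 N. Aluminium strip 34 (plate x) by 62 by 5 mm, underside 3 mm above the plate's top: passes over a disc that is home, is blocked by one that is not.
- keeper_tab (a point): Centre of the top of the red upright tab on the slide, 69 mm above the bench, 44 mm above the plate's top. Tab 30 mm wide (plate x), 8 mm thick (plate y), 36 mm tall above the strip. Push on its broad +y face (away from the pocket), above the guide bars; there is free space behind it.
- punch: Loose steel punch, 22 mm in diameter, 45 mm tall, upright on the plate near its (-x, +y) corner. Origin at the centre of its underside. To be left alone.
- eyelet_pot: Small blue closed pot, 32 mm in diameter, 25 mm tall, on the plate near its (+x, +y) corner. Origin at the centre of its underside. To be left alone.
- glue_jar: Jar, 68 mm in diameter, 95 mm tall, red cap, on the bench to the robot's left. Origin under its centre. To be left alone.
- polish_tin: Flat yellow tin with a white lid, 84 mm in diameter, 30 mm tall, on the bench to the robot's left. Origin under its centre. To be left alone.
- hammer: Hammer lying on the bench to the robot's right. To be left alone.
- brush: Brush lying on the bench to the robot's right. To be left alone.
- rubber_heel: Black rubber shoe heel, 70 by 60 mm, 18 mm thick, on the bench to the robot's left. To be left alone.
There are look-alikes about, which are no part of the job. Of the things that look like the die_disc, the middle-sized one is meant.

How it is judged:
By the outcome, as a careful person would: the job done as asked, in the order asked, and still so for the second after the job is handed in, with the robot touching nothing.
It also fails if it takes over 48 s, if anything falls off the work surface, if the arm or the gripper's body presses on something with over 40 N, if the wrist force passes 120 N, or if a joint passes its speed limit or range.

### The arm

A 6-joint arm with a two-finger parallel gripper is mounted at the origin on the work surface. World frame = base frame: x ahead of the robot, y to its left, z up, the work surface at z = 0. Lengths are in m, angles in degrees, forces in N, time in s.
With the tool pointing down it reaches from about 0.4 to 0.825 m from the base axis. Payload 7 kg.
Tool frame: the origin (TCP) lies at the very end of the fingers, on their centre line; the grasp point (between the pads) lies behind it (r.grasp_offset is the z of the grasp point in the tool frame, in m); z points along the fingers, y is the direction in which the jaws open and shut (so a half turn about z gives the same grasp; the last joint's range is limited). The gripper opens to 88 mm and grips with 3 to 60 N. Pads are 19 mm wide; open, the fingers measure 130 mm over their backs; the gripper's body (78 mm by 193 mm) begins 47 mm behind the grasp point.
Start: joints at [81.996, 20.546, 0.682, 0, -70.136, -16.507], TCP at [0.28, 0.614, 0.227] pointing down, gripper open.
Joint ranges: [-176.03, 176.03], [-82.01, 121.73], [-58.28, 71.71], [-173.87, 95.51], [-174.79, -0.11], [-173.66, 173.66]. Speed limits (degrees/s): [136.94, 136.94, 172.46, 180, 180, 180].

### API

Orientations are given as [roll, pitch, yaw] about the fixed x, y, z axes, in that order (R = Rz(yaw) Ry(pitch) Rx(roll)).
In Python, from plant import r gives the robot as it stands. The module is installed in compiled form; this text tells all that it offers.
- The arm moves only by the tool servo_tool, never from a script. Its argument "targets" is a list of rows, each an object of numbers: "dx", "dy", "dz": the shift along the world's x, y, z in cm; "spin": the turn about the world's z in rad; "grip": the opening in per cent of the stroke, from 0 (shut) to 100 (fully open). A call has exactly 10 rows; each row is the pose to reach, as a shift and turn from the pose commanded when the call began; what a row does not reach only later rows make up. A row lasts 1/12 s, in which the tool goes at most 41.7 mm and 7.16 degrees, less where a joint would pass 70% of its speed; a pose out of reach is approached as far as the arm can. A call with a gripper value outside its range is refused whole. The fingers move at their own pace and stop on an object; "squeeze" is the grip in N (left out, the last holds). Time passes only in rows, so rows that repeat a pose let the fingers close, or fill a call up. It gives the time, the measured TCP pose, the force and the opening at its end, in the units of the state.
- r.get_state(): the state, without advancing time (a new reading comes with each control period).
- r.capture(name): name is "side" or "top" or "wrist"; returns the picture (400x640x3 uint8, blue, green, red); there is no depth.
- r.get_calibration(name): a dict with "K" (3x3 intrinsics, pixels), "extrinsics" (4x4, takes a point from camera to world coordinates). Camera axes: x right, y down, z forward; pixel columns grow to the right and rows downward; lengths in m; the calibration is good to about 2 mm. The wrist camera is an equidistant fisheye: a pixel r from the principal point sees the ray r / f radians off the axis. A picture is of the moment at which its call begins: read the wrist's pose just before it. get_calibration takes no time and is no camera call; for the wrist camera it gives the pose at the moment of the call.
- r.close_job(): hands the job in, once; it reports no verdict.
Trained networks look in the newest picture that a camera, given by its name, has taken for a name from the list of things; names that differ only in an ending like _2 or _b are one class to them, and where a whole thing is asked for, a point or a joint stands for the part that bears it (a point fixed in the world has none). Each returns a list of dicts, best first, with "p" (0 to 1); they miss things now and then, are a little off and sometimes report something else, mostly with a low value. They report only what shows in the picture. A call takes as long as a camera call. They do not tell look-alikes from the thing itself.
- r.cut_out(name, camera): "mask" (400x640 bool, what is visible of it) and "extent" ([left, top, right, bottom] in pixels, round what is visible of it).
The state is a dict: "time_s": time; "joints": joint angles; "qd": joint speeds; "joint_torque": joint torques, N m; "tcp_pos": TCP position; "eef_rot": TCP orientation; "contact_force": force on the tool from outside, world axes, zero at the start; "moment": the same for the moment, N m; "gripper_width": finger opening in m.
Only numpy, scipy, OpenCV 4.12 (cv2) and the standard library are available. Lean on these libraries where they do the work, as an engineer would, in place of code of your own. Each camera call takes 0.05 s, during which the arm holds its last target. There are 200 camera calls.

## Working session

There is one attempt and no reset: what is moved stays moved. The work goes in short steps, Python scripts to look and compute and a tool call to move; the robot and the scene stay as the last step left them, time stands still between calls to the robot, and variables do not carry over. Pictures are saved under pics/ and viewed, about 8 in all and at most 12, crops included, and the job is handed in when it is done.

Besides the shell and the picture viewer there is one more tool, called after ">>>" by a JSON object that holds its "op" and its "data", one argument or row to a line. servo_tool: Moves the arm, as the interface text tells. Its arguments: {"type":"object","properties":{"targets":{"type":"array"},"squeeze":{"type":"number"}},"required":["targets"]}

```bash
mkdir -p pics
cat > h.py <<'E'
import numpy as np, cv2
from plant import r
def proj_plane(cam,uv,z):
    c=r.get_calibration(cam);K=np.array(c["K"]);T=np.array(c["extrinsics"])
    d=np.linalg.inv(K)@np.array([uv[0],uv[1],1.0])
    if cam=="wrist":
        a=np.array([(uv[0]-K[0,2])/K[0,0],(uv[1]-K[1,2])/K[1,1]]);t=np.hypot(*a)
        d=np.array([*(a/max(t,1e-9)*np.sin(t)),np.cos(t)])
    w=T[:3,:3]@d;o=T[:3,3]
    return o+w*(z-o[2])/w[2]
E
python3 - <<'E'
from h import *
im=r.capture("top");cv2.imwrite("pics/top1.png",im)
for n,z in [("die_disc",.035),("die_plate",.025),("keeper_tab",.069),("keeper",.033),("punch",.07),("eyelet_pot",.05)]:
    for d in r.cut_out(n,"top")[:4]:
        m=d["mask"];ys,xs=np.nonzero(m);(c,s,a)=cv2.minAreaRect(np.c_[xs,ys].astype(np.float32))
        print(n,round(d["p"],2),d["extent"],m.sum(),"c",np.round(c,1),np.round(s,1),round(a,1),"w",proj_plane("top",(xs.mean(),ys.mean()),z).round(4), proj_plane("top",c,z).round(4))
im=r.capture("side");cv2.imwrite("pics/side1.png",im)
s=r.get_state();print(s["time_s"],s["tcp_pos"],s["eef_rot"],s["gripper_width"],r.grasp_offset)
E
```

```text
die_disc 0.66 [377.1, 227.9, 385.8, 244.3] 85 c [381.5 237.5] [9. 9.] 90.0 w [ 0.4175 -0.2699  0.035 ] [ 0.4171 -0.2703  0.035 ]
die_disc 0.47 [325.3, 206.4, 340.5, 218.5] 148 c [333.9 211.7] [13. 13.] 26.6 w [ 0.5063 -0.1161  0.035 ] [ 0.5057 -0.1166  0.035 ]
die_plate 0.78 [261.6, 158.2, 361.4, 250.5] 5833 c [312.5 202.1] [85.3 72.7] 16.3 w [ 0.5402 -0.0438  0.025 ] [ 0.5407 -0.0463  0.025 ]
die_plate 0.17 [327.2, 204.9, 341.1, 219.1] 146 c [334.5 211.5] [12.7 12.7] 45.0 w [ 0.5077 -0.1191  0.025 ] [ 0.5075 -0.119   0.025 ]
keeper_tab 0.48 [273.2, 184.4, 293.6, 197.5] 171 c [283.5 193.1] [18.7  9.5] 18.4 w [0.566  0.0479 0.069 ] [0.5657 0.0472 0.069 ]
keeper_tab 0.2 [402.8, 150.7, 449.0, 226.4] 765 c [426.3 188.8] [77.1 26.6] 72.1 w [ 0.5952 -0.4233  0.069 ] [ 0.57   -0.4189  0.069 ]
keeper 0.6 [275.5, 186.9, 291.7, 201.2] 201 c [283.6 193.2] [19.6 10.4] 17.1 w [0.5714 0.0493 0.033 ] [0.5717 0.0494 0.033 ]
punch 0.21 [163.6, 181.4, 184.2, 205.4] 367 c [173.1 193.3] [19.2 21. ] 26.6 w [0.5717 0.4041 0.07  ] [0.5727 0.4037 0.07  ]
eyelet_pot 0.72 [160.7, 183.5, 184.5, 207.1] 387 c [172.9 193.2] [19.7 21.9] 26.6 w [0.5756 0.4117 0.05  ] [0.5766 0.4112 0.05  ]
eyelet_pot 0.69 [273.1, 184.9, 293.9, 198.6] 197 c [283.4 193. ] [19.2 10.4] 15.9 w [0.5691 0.0489 0.05  ] [0.5695 0.0486 0.05  ]
eyelet_pot 0.22 [261.8, 157.7, 360.2, 248.9] 5667 c [311.8 202.2] [84.  72.2] 15.3 w [ 0.5357 -0.0442  0.05  ] [ 0.537  -0.0441  0.05  ]
0.4 [0.28004246 0.61408838 0.22643419] [ 1.79987538e+02 -2.21684776e-03 -2.45139566e+01] 0.08777138314431618 -0.0188
```

View pics/top1.png

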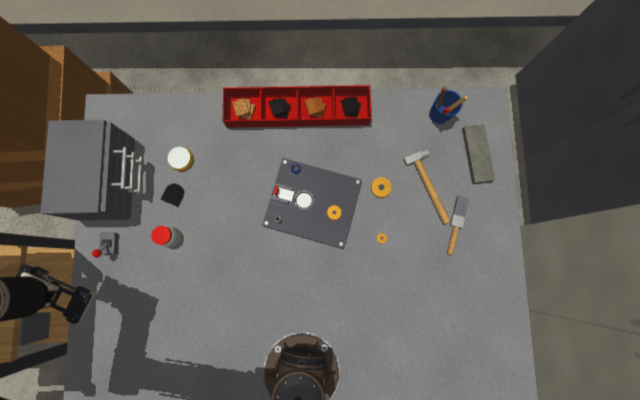

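The top view shows the plate at about (312,203), yawed about -16°. The disc on it is at (334,212), the pocket at (304,200) and the red tab at (277,191). The disc on the plate is the middle-sized one: the larger is at (381,187) and the smaller at (382,238). I'll move over the plate for a closer look.

>>> {"op": "servo_tool", "data": {
  "targets": [
    {"dx": 2, "dy": -4, "dz": 2, "spin": -0.12, "grip": 36},
    {"dx": 4, "dy": -8, "dz": 4, "spin": -0.24, "grip": 36},
    {"dx": 6, "dy": -11, "dz": 5, "spin": -0.36, "grip": 36},
    {"dx": 8, "dy": -14, "dz": 5, "spin": -0.48, "grip": 36},
    {"dx": 10, "dy": -18, "dz": 5, "spin": -0.6, "grip": 36},
    {"dx": 11, "dy": -22, "dz": 5, "spin": -0.72, "grip": 36},
    {"dx": 12, "dy": -26, "dz": 5, "spin": -0.84, "grip": 36},
    {"dx": 13, "dy": -30, "dz": 5, "spin": -0.96, "grip": 36},
    {"dx": 14, "dy": -34, "dz": 5, "spin": -1.08, "grip": 36},
    {"dx": 15, "dy": -38, "dz": 5, "spin": -1.2, "grip": 36}
  ]
}}

```text
time_s: 1.23
tcp_pos: [0.4288, 0.2369, 0.2769]
eef_rot: [-180.0, 0.0, -93.6]
contact_force: [1.1, 0.3, -0.1]
gripper_width: 0.0327
```

>>> {"op": "servo_tool", "data": {
  "targets": [
    {"dx": 1, "dy": -4, "spin": -0.12, "grip": 36},
    {"dx": 2, "dy": -8, "spin": -0.22, "grip": 36},
    {"dx": 3, "dy": -12, "spin": -0.22, "grip": 36},
    {"dx": 4, "dy": -16, "spin": -0.22, "grip": 36},
    {"dx": 5, "dy": -20, "spin": -0.22, "grip": 36},
    {"dx": 6, "dy": -24, "spin": -0.22, "grip": 36},
    {"dx": 7, "dy": -28, "spin": -0.22, "grip": 36},
    {"dx": 7, "dy": -30, "spin": -0.22, "grip": 36},
    {"dx": 7, "dy": -30, "spin": -0.22, "grip": 36},
    {"dx": 7, "dy": -30, "spin": -0.22, "grip": 36}
  ]
}}

```text
validation failed for argument at $.ta...
```

```bash
cat > look.py <<'E'
from h import *
import sys
s=r.get_state();print(s["time_s"],np.round(s["tcp_pos"],4),np.round(s["eef_rot"],1),s["gripper_width"],np.round(s["contact_force"],1),np.round(s["joints"],0))
im=r.capture("wrist");cv2.imwrite(f"pics/{sys.argv[1]}.png",im)
for n,z in [("die_disc",.035),("pocket",.025),("die_plate",.025),("keeper_tab",.069),("keeper",.033)]:
    try: L=r.cut_out(n,"wrist")[:2]
    except Exception as e: print(n,e);continue
    for d in L:
        m=d["mask"].astype(np.uint8);ys,xs=np.nonzero(m);print(n,round(d["p"],2),np.round(d["extent"]),m.sum(),"w",proj_plane("wrist",(xs.mean(),ys.mean()),z).round(4))
        if n=="die_plate" and d["p"]>.4:
            cs=max(cv2.findContours(m,0,1)[0],key=cv2.contourArea)[:,0]
            W=np.array([proj_plane("wrist",p,z)[:2] for p in cs])
            print(" rect",cv2.minAreaRect((W*1000).astype(np.float32)))
E
python3 look.py w1
```

```text
1.2333 [0.4288 0.2369 0.2769] [-180.     0.   -93.6] 0.032650720448479456 [ 1.1  0.3 -0.1] [ 52.   1. -17.   0. -72. -56.]
die_disc 0.53 [178.  19. 222.  69.] 1145 w [0.5704 0.047  0.035 ]
pocket 0.72 [125.   0. 307.  86.] 11763 w [0.5482 0.0427 0.025 ]
die_plate 0.63 [128.   3. 306.  88.] 11747 w [0.548  0.0446 0.025 ]
 rect ((563.8282470703125, 30.305587768554688), (128.07000732421875, 244.1573028564453), 73.21932220458984)
keeper_tab 0.64 [181.  22. 220.  67.] 1062 w [0.5589 0.0633 0.069 ]
keeper 0.74 [178.  20. 220.  71.] 1127 w [0.572  0.0531 0.033 ]
```

View pics/w1.png

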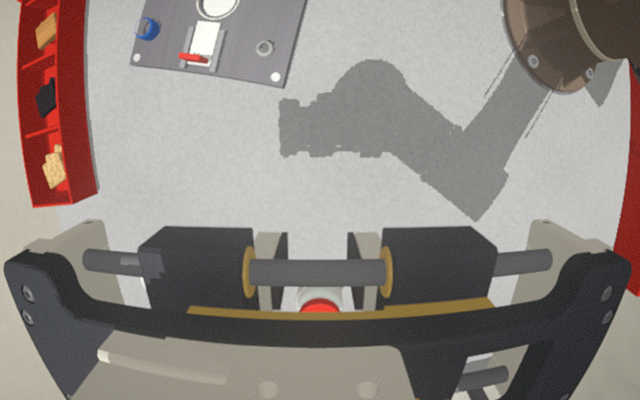

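The wrist view shows the plate at the top edge, with the tab at (193,57), pot at (148,28) and punch at (265,47). The second move was refused because its rows lacked a field. I'll resend it with dz and a shorter shift, since the camera looks ahead of the fingers.

>>> {"op": "servo_tool", "data": {
  "targets": [
    {"dx": 2, "dy": -4, "dz": 0, "spin": -0.12, "grip": 36},
    {"dx": 4, "dy": -7, "dz": 0, "spin": -0.22, "grip": 36},
    {"dx": 6, "dy": -10, "dz": 0, "spin": -0.22, "grip": 36},
    {"dx": 8, "dy": -13, "dz": 0, "spin": -0.22, "grip": 36},
    {"dx": 10, "dy": -16, "dz": 0, "spin": -0.22, "grip": 36},
    {"dx": 11, "dy": -18, "dz": 0, "spin": -0.22, "grip": 36},
    {"dx": 11, "dy": -18, "dz": 0, "spin": -0.22, "grip": 36},
    {"dx": 11, "dy": -18, "dz": 0, "spin": -0.22, "grip": 36},
    {"dx": 11, "dy": -18, "dz": 0, "spin": -0.22, "grip": 36},
    {"dx": 11, "dy": -18, "dz": 0, "spin": -0.22, "grip": 36}
  ]
}}

```text
time_s: 2.37
tcp_pos: [0.5387, 0.0602, 0.2764]
eef_rot: [180.0, -0.0, -105.8]
contact_force: [0.0, 0.5, 0.2]
gripper_width: 0.0315
```

```bash
python3 look.py w2
```

```text
2.3667 [0.5387 0.0602 0.2764] [ 180.    -0.  -105.8] 0.03146030568404774 [0.  0.5 0.2] [ 27.   6. -12.  -0. -72. -43.]
die_disc 0.77 [289.  20. 326.  53.] 944 w [ 0.5043 -0.1164  0.035 ]
pocket 0.88 [203.   1. 384. 201.] 33321 w [ 0.5405 -0.0394  0.025 ]
die_plate 0.62 [205.   5. 386. 200.] 33594 w [ 0.5408 -0.0394  0.025 ]
 rect ((541.2672729492188, -46.55928039550781), (281.7115173339844, 241.87265014648438), 72.92198944091797)
die_plate 0.2 [221. 150. 238. 171.] 156 w [0.65  0.008 0.025]
keeper_tab 0.67 [279. 143. 305. 197.] 1371 w [0.5662 0.0446 0.069 ]
keeper 0.82 [280. 143. 303. 201.] 1294 w [0.5711 0.0498 0.033 ]
keeper 0.65 [289.  22. 324.  51.] 987 w [ 0.504  -0.1172  0.033 ]
```

View pics/w2.png

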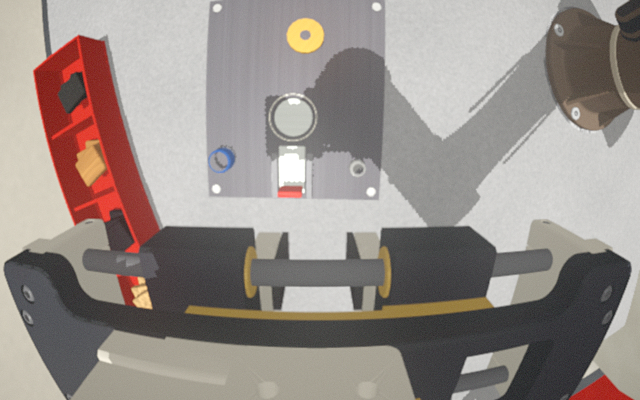

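Now the whole plate is visible: disc at (306,36), pocket ring centre at (293,117), tab at (291,191), pot at (222,159) and punch at (357,169). I'll compute the pocket position and push line.

```bash
cat > p.py <<'E'
from h import *
import sys
im=cv2.imread(f"pics/{sys.argv[1]}.png")
x0,y0,x1,y1=map(int,sys.argv[2:6])
g=im.min(2)[y0:y1,x0:x1]
m=(g>140).astype(np.uint8)
c=np.concatenate([k for k in cv2.findContours(m,0,1)[0] if len(k)>15])[:,0]+[x0,y0]
W=np.array([proj_plane("wrist",p,.025)[:2] for p in c])*1000
print("ring",cv2.minEnclosingCircle(W.astype(np.float32)))
E
python3 - <<'E'
from h import *
im=cv2.imread("pics/w2.png")
for s,(a,b,c,d) in {"pocket":(262,88,324,146)}.items():
    cv2.imwrite("pics/crop.png",cv2.resize(im[0:205,195:395],None,fx=2.9,fy=2.9,interpolation=cv2.INTER_CUBIC))
print(proj_plane("wrist",(292.5,117),.025).round(4),proj_plane("wrist",(305.5,35.5),.035).round(4))
# plate corners' screws (white): z .025
for p in [(215.5,8),(376.5,7),(216,189),(371,191)]: print(p,proj_plane("wrist",p,.025).round(4))
E
python3 p.py w2 268 92 318 141
```

```text
[ 0.55   -0.0182  0.025 ] [ 0.5038 -0.117   0.035 ]
(215.5, 8) [ 0.6094 -0.2017  0.025 ]
(376.5, 7) [ 0.4001 -0.1369  0.025 ]
(216, 189) [0.6827 0.0449 0.025 ]
(371, 191) [0.4748 0.1071 0.025 ]
ring ((553.5972290039062, -24.774188995361328), 39.41392517089844)
```

View pics/crop.png

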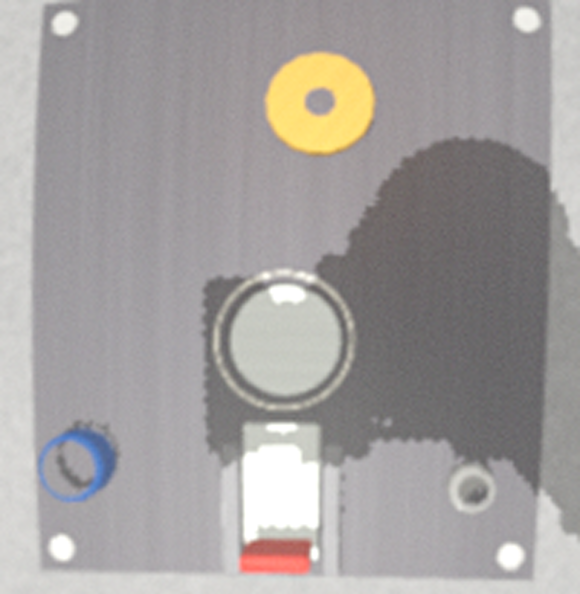

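The crop confirms the ring centre at px (293,117) and the disc centre at (305.3,35.5). That puts the pocket at (0.550,-0.018) and the disc at (0.504,-0.117), so the push direction is (0.42,0.907). I'll use the slightly open fingers as a two-point fork, at tool yaw -115°.

>>> {"op": "servo_tool", "data": {
  "targets": [
    {"dx": -1, "dy": -3, "dz": -2, "spin": -0.05, "grip": 36},
    {"dx": -2, "dy": -6, "dz": -4, "spin": -0.1, "grip": 36},
    {"dx": -3, "dy": -9, "dz": -6, "spin": -0.16, "grip": 36},
    {"dx": -4, "dy": -12, "dz": -8, "spin": -0.16, "grip": 36},
    {"dx": -4.6, "dy": -15, "dz": -10, "spin": -0.16, "grip": 36},
    {"dx": -5.2, "dy": -18, "dz": -12, "spin": -0.16, "grip": 36},
    {"dx": -5.8, "dy": -21, "dz": -14, "spin": -0.16, "grip": 36},
    {"dx": -6.2, "dy": -23.6, "dz": -16, "spin": -0.16, "grip": 36},
    {"dx": -6.2, "dy": -23.6, "dz": -18, "spin": -0.16, "grip": 36},
    {"dx": -6.2, "dy": -23.6, "dz": -20, "spin": -0.16, "grip": 36}
  ]
}}

```text
time_s: 3.5
tcp_pos: [0.4765, -0.1785, 0.0758]
eef_rot: [-180.0, 0.0, -115.2]
contact_force: [1.0, 0.6, -0.4]
gripper_width: 0.0316
```

Run:
```python
from h import *
s=r.get_state();print(s["time_s"],s["tcp_pos"],s["eef_rot"],s["gripper_width"],s["contact_force"])
cv2.imwrite("pics/side2.png",r.capture("side"))
```

```text
3.5 [ 0.47649024 -0.17851699  0.07583758] [-1.79970936e+02  1.03402793e-02 -1.15182663e+02] 0.031560118339017965 [ 1.03512082  0.63751295 -0.42356422]
```

View pics/side2.png

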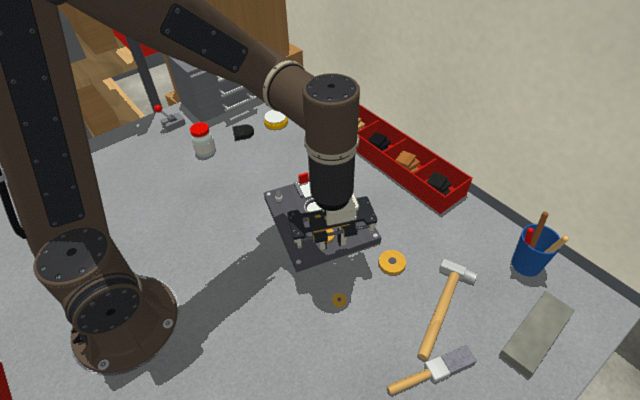

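The side view shows the gripper just behind the disc (disc near (330,237)), with nothing else in the way. I'll lower the fingers to 3–4 mm above the plate, close in, then push gently.

>>> {"op": "servo_tool", "data": {
  "targets": [
    {"dx": 0, "dy": 0, "dz": -1.5, "spin": 0, "grip": 36},
    {"dx": 0, "dy": 0, "dz": -3, "spin": 0, "grip": 36},
    {"dx": 0, "dy": 0, "dz": -4, "spin": 0, "grip": 36},
    {"dx": 0, "dy": 0, "dz": -4.7, "spin": 0, "grip": 36},
    {"dx": 0, "dy": 0, "dz": -4.7, "spin": 0, "grip": 36},
    {"dx": 0.4, "dy": 0.9, "dz": -4.7, "spin": 0, "grip": 36},
    {"dx": 0.8, "dy": 1.8, "dz": -4.7, "spin": 0, "grip": 36},
    {"dx": 1.2, "dy": 2.7, "dz": -4.7, "spin": 0, "grip": 36},
    {"dx": 1.45, "dy": 3.2, "dz": -4.7, "spin": 0, "grip": 36},
    {"dx": 1.66, "dy": 3.63, "dz": -4.7, "spin": 0, "grip": 36}
  ]
}}

```text
time_s: 4.38
tcp_pos: [0.4942, -0.1397, 0.0301]
eef_rot: [-180.0, 0.0, -115.0]
contact_force: [-1.2, -1.4, 1.2]
gripper_width: 0.0315
```

>>> {"op": "servo_tool", "data": {
  "targets": [
    {"dx": 0.37, "dy": 0.82, "dz": 0, "spin": 0, "grip": 36},
    {"dx": 0.75, "dy": 1.64, "dz": 0, "spin": 0, "grip": 36},
    {"dx": 1.12, "dy": 2.46, "dz": 0, "spin": 0, "grip": 36},
    {"dx": 1.5, "dy": 3.27, "dz": 0, "spin": 0, "grip": 36},
    {"dx": 1.87, "dy": 4.09, "dz": 0, "spin": 0, "grip": 36},
    {"dx": 2.25, "dy": 4.91, "dz": 0, "spin": 0, "grip": 36},
    {"dx": 2.62, "dy": 5.73, "dz": 0, "spin": 0, "grip": 36},
    {"dx": 2.99, "dy": 6.54, "dz": 0, "spin": 0, "grip": 36},
    {"dx": 3.37, "dy": 7.36, "dz": 0, "spin": 0, "grip": 36},
    {"dx": 3.75, "dy": 8.18, "dz": 0, "spin": 0, "grip": 36}
  ]
}}

```text
time_s: 5.22
tcp_pos: [0.5312, -0.0582, 0.0295]
eef_rot: [180.0, -0.0, -115.0]
contact_force: [-1.4, -3.1, 0.9]
gripper_width: 0.0316
```

Run:
```python
from h import *
s=r.get_state();print(s["time_s"],s["tcp_pos"],s["eef_rot"],s["gripper_width"],s["contact_force"])
p=np.array([.550,-.018])-s["tcp_pos"][:2];print("to pocket",p,np.hypot(*p))
im=r.capture("side");cv2.imwrite("pics/s3.png",cv2.resize(im[150:290,240:420],None,fx=4,fy=4,interpolation=cv2.INTER_CUBIC))
```

```text
5.2167 [ 0.53124041 -0.05819341  0.02953088] [ 1.79991908e+02 -5.98211186e-03 -1.15035053e+02] 0.03158403417362076 [-1.37196178 -3.11386999  0.90240322]
to pocket [0.01875959 0.04019341] 0.04435575282688873
```

View pics/s3.png

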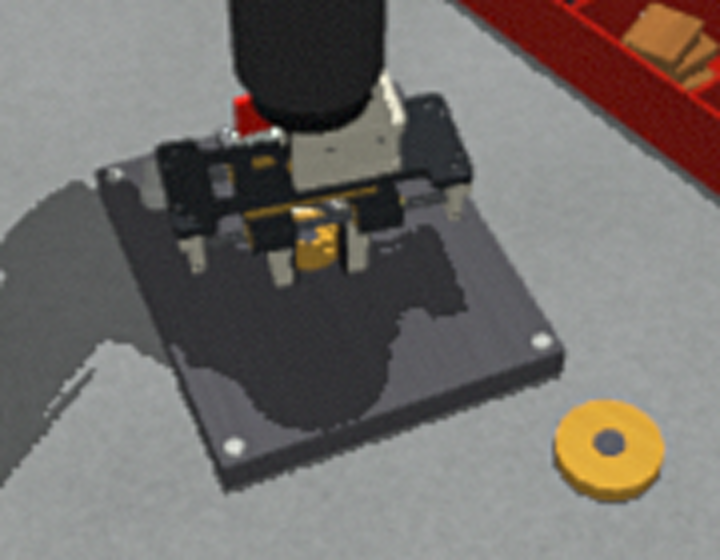

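The disc sits between the two fingers and is sliding nicely, with about 17 mm to go. I'll push the last stretch slowly.

>>> {"op": "servo_tool", "data": {
  "targets": [
    {"dx": 0.1, "dy": 0.2, "dz": 0, "spin": 0, "grip": 36},
    {"dx": 0.2, "dy": 0.4, "dz": 0, "spin": 0, "grip": 36},
    {"dx": 0.28, "dy": 0.6, "dz": 0, "spin": 0, "grip": 36},
    {"dx": 0.37, "dy": 0.8, "dz": 0, "spin": 0, "grip": 36},
    {"dx": 0.46, "dy": 1.0, "dz": 0, "spin": 0, "grip": 36},
    {"dx": 0.52, "dy": 1.13, "dz": 0, "spin": 0, "grip": 36},
    {"dx": 0.58, "dy": 1.26, "dz": 0, "spin": 0, "grip": 36},
    {"dx": 0.64, "dy": 1.38, "dz": 0, "spin": 0, "grip": 36},
    {"dx": 0.68, "dy": 1.48, "dz": 0, "spin": 0, "grip": 36},
    {"dx": 0.68, "dy": 1.48, "dz": 0, "spin": 0, "grip": 36}
  ]
}}

```text
time_s: 6.1
tcp_pos: [0.5379, -0.044, 0.0295]
eef_rot: [-180.0, 0.0, -115.0]
contact_force: [-0.3, -0.4, -0.7]
gripper_width: 0.0315
```

Run:
```python
from h import *
s=r.get_state();print(s["time_s"],s["tcp_pos"],s["eef_rot"],s["gripper_width"],s["contact_force"])
p=np.array([.550,-.018])-s["tcp_pos"][:2];print("to pocket",p,np.hypot(*p))
im=r.capture("side");cv2.imwrite("pics/s4.png",cv2.resize(im[180:240,260:370],None,fx=7,fy=7,interpolation=cv2.INTER_CUBIC))
```

```text
6.1 [ 0.53794751 -0.04398536  0.02949297] [-1.79993150e+02  1.08543199e-02 -1.15032567e+02] 0.03149814549408382 [-0.32209622 -0.39884507 -0.72717192]
to pocket [0.01205249 0.02598536] 0.028644399899469767
```

View pics/s4.png

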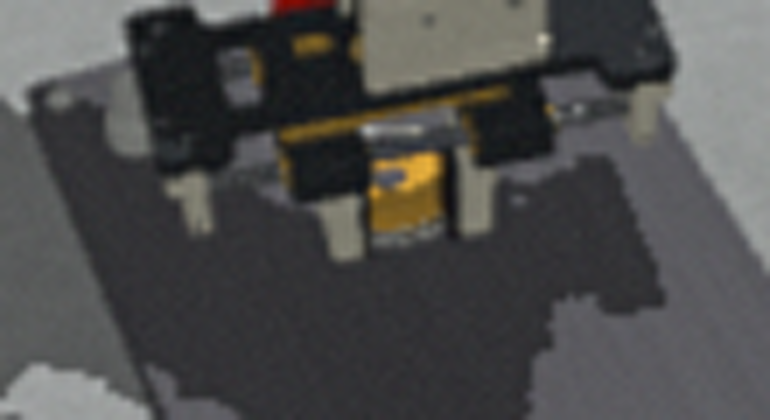

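The side view shows the ring line just behind the disc, and the push force has vanished, so it has probably dropped. I'll lift, move over towards the tab side and check with the wrist camera.

>>> {"op": "servo_tool", "data": {
  "targets": [
    {"dx": 0, "dy": 0, "dz": 3, "spin": 0, "grip": 36},
    {"dx": 0, "dy": 0, "dz": 7, "spin": 0, "grip": 36},
    {"dx": 0, "dy": 0, "dz": 11, "spin": 0, "grip": 36},
    {"dx": 0.5, "dy": 1.5, "dz": 14, "spin": 0.07, "grip": 10},
    {"dx": 1.5, "dy": 4.5, "dz": 16, "spin": 0.14, "grip": 0},
    {"dx": 2.5, "dy": 7.5, "dz": 17, "spin": 0.14, "grip": 0},
    {"dx": 3.5, "dy": 10.5, "dz": 17, "spin": 0.14, "grip": 0},
    {"dx": 4.5, "dy": 13.1, "dz": 17, "spin": 0.14, "grip": 0},
    {"dx": 4.5, "dy": 13.1, "dz": 17, "spin": 0.14, "grip": 0},
    {"dx": 4.5, "dy": 13.1, "dz": 17, "spin": 0.14, "grip": 0}
  ]
}}

```text
time_s: 6.98
tcp_pos: [0.5829, 0.0882, 0.1991]
eef_rot: [180.0, -0.0, -106.9]
contact_force: [-0.8, -0.8, 0.7]
gripper_width: 0.0006
```

```bash
python3 look.py w5
python3 - <<'E'
import cv2
im=cv2.imread("pics/w5.png")
cv2.imwrite("pics/w5c.png",cv2.resize(im[0:240,180:440],None,fx=2.4,fy=2.4,interpolation=cv2.INTER_CUBIC))
E
```

```text
6.9833 [0.5829 0.0882 0.1991] [ 180.    -0.  -106.9] 0.0006012924518190635 [-0.8 -0.8  0.7] [ 28.  14. -13.  -0. -64. -44.]
die_disc 0.76 [294.  58. 342. 101.] 1615 w [ 0.5483 -0.0206  0.035 ]
die_disc 0.16 [211.   3. 428. 186.] 37064 w [ 0.5524 -0.0085  0.035 ]
pocket 0.76 [206.   2. 428. 184.] 37637 w [ 0.5527 -0.0092  0.025 ]
die_plate 0.94 [209.   5. 425. 184.] 37073 w [ 0.552  -0.0096  0.025 ]
 rect ((550.4585571289062, -15.701889038085938), (213.03280639648438, 241.1085662841797), 72.94551849365234)
keeper_tab 0.55 [304. 116. 335. 180.] 1998 w [0.5691 0.0445 0.069 ]
keeper 0.86 [304. 114. 335. 180.] 1982 w [0.5701 0.0479 0.033 ]
```

View pics/w5c.png

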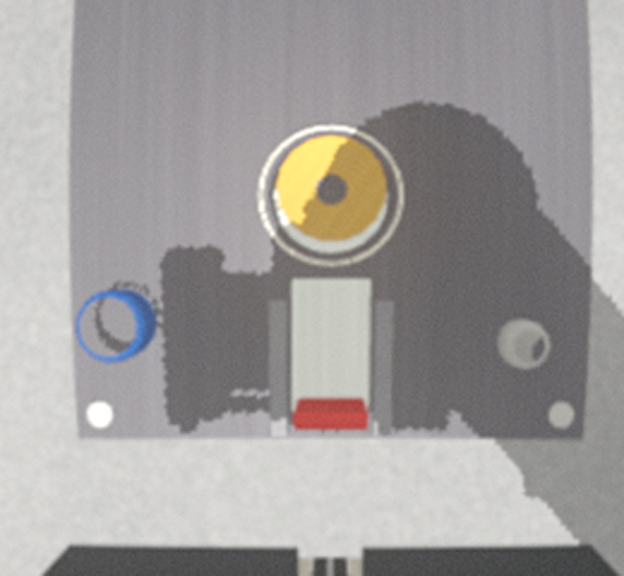

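The disc is inside the ring, but there is a bright crescent on its +y side, so it may still be tilted with its trailing edge on the rim. I'll test flat and tilted models against the outline.

```bash
cat > fit.py <<'E'
from h import *
import sys
from scipy.optimize import least_squares
from scipy.spatial import cKDTree
# colour mask of brass from picture (saturated yellow)
im=cv2.imread(f"pics/{sys.argv[1]}.png");hsv=cv2.cvtColor(im,cv2.COLOR_BGR2HSV)
x0,y0,x1,y1=map(int,sys.argv[2:6]);m=np.zeros(im.shape[:2],np.uint8)
m[y0:y1,x0:x1]=cv2.inRange(hsv,(15,100,40),(35,255,255))[y0:y1,x0:x1]
m=cv2.morphologyEx(m,cv2.MORPH_CLOSE,np.ones((9,9)))
c=max(cv2.findContours(m,0,1)[0],key=cv2.contourArea)[:,0].astype(float)
print("bbox",c.min(0),c.max(0))
c0=r.get_calibration("wrist");K=np.array(c0["K"]);T=np.linalg.inv(np.array(c0["extrinsics"]))
def pr(P):
    q=P@T[:3,:3].T+T[:3,3];t=np.arctan2(np.hypot(q[:,0],q[:,1]),q[:,2]);n=np.hypot(q[:,0],q[:,1])
    return np.c_[K[0,0]*t*q[:,0]/n+K[0,2],K[1,1]*t*q[:,1]/n+K[1,2]]
a=np.linspace(0,2*np.pi,360)
Y=np.array([.294,.956,0]);X=np.array([.956,-.294,0])
pc=np.array([.5413,-.0466,.025])+.03*Y
def hull(x,y,z,tilt):  # tilt about plate x, + = +y side down; z=centre of disc body
    t=np.radians(tilt);u=Y*np.cos(t)+np.array([0,0,-np.sin(t)]);n=np.array([0,0,np.cos(t)])+Y*np.sin(t)
    ctr=pc+x*X+y*Y+np.array([0,0,z])
    P=np.concatenate([ctr+.024*(np.outer(np.cos(a),X)+np.outer(np.sin(a),u))+h*n for h in (.005,-.005)])
    top=pr(P[:360]);return top
for tilt,z in [(0,-.005),(0,.005),(4,-.003),(8,-.001),(12,0.001),(16,.002)]:
    def f(p):
        d,_=cKDTree(hull(p[0],p[1],z,tilt)).query(c+.0);return d
    s=least_squares(f,[0,0],diff_step=1e-2,x_scale=.001) if 0 else None
    from scipy.optimize import minimize
    s=minimize(lambda p:(f(p/1000)**2).mean(),[0,0],method="Nelder-Mead")
    print(tilt,z,"xy mm",s.x.round(2),"rms px",round(s.fun**.5,3))
# ring: centre check
for rad in (.031,.026):
    q=pr(pc+rad*(np.outer(np.cos(a),X)+np.outer(np.sin(a),Y)));print("ring px",q.min(0).round(1),q.max(0).round(1))
E
python3 fit.py w5 285 48 355 105
```

```text
bbox [295.  56.] [340.  99.]
0 -0.005 xy mm [-0.5  -5.75] rms px 0.732
0 0.005 xy mm [-0.49 -4.5 ] rms px 1.353
4 -0.003 xy mm [-0.49 -5.73] rms px 0.908
8 -0.001 xy mm [-0.51 -5.72] rms px 1.045
12 0.001 xy mm [-0.51 -5.67] rms px 1.134
16 0.002 xy mm [-0.51 -5.75] rms px 1.109
ring px [288.   54.4] [346.5 111.2]
ring px [292.7  58.8] [341.8 106.5]
```

The outline lies 4–6 mm short of the pocket centre, more than the 2 mm of play allows, so the disc is not home. I'll go back behind it and push it about 5 mm further along plate +y.

>>> {"op": "servo_tool", "data": {
  "targets": [
    {"dx": -1.1, "dy": -3.5, "dz": 0, "spin": 0, "grip": 36},
    {"dx": -2.2, "dy": -7, "dz": 0, "spin": 0, "grip": 36},
    {"dx": -3.3, "dy": -10.5, "dz": 0, "spin": 0, "grip": 36},
    {"dx": -4.3, "dy": -13.8, "dz": -1, "spin": 0, "grip": 36},
    {"dx": -4.65, "dy": -14.9, "dz": -4, "spin": 0, "grip": 36},
    {"dx": -4.65, "dy": -14.9, "dz": -8, "spin": 0, "grip": 36},
    {"dx": -4.65, "dy": -14.9, "dz": -11.5, "spin": 0, "grip": 36},
    {"dx": -4.65, "dy": -14.9, "dz": -14.5, "spin": 0, "grip": 36},
    {"dx": -4.65, "dy": -14.9, "dz": -16.5, "spin": 0, "grip": 36},
    {"dx": -4.65, "dy": -14.9, "dz": -17, "spin": 0, "grip": 36}
  ]
}}

```text
time_s: 8.12
tcp_pos: [0.5336, -0.0633, 0.0263]
eef_rot: [179.7, -0.1, -107.1]
contact_force: [0.0, -0.6, -0.4]
gripper_width: 0.0316
```

>>> {"op": "servo_tool", "data": {
  "targets": [
    {"dx": 0.12, "dy": 0.4, "dz": 0, "spin": 0, "grip": 36},
    {"dx": 0.24, "dy": 0.8, "dz": 0, "spin": 0, "grip": 36},
    {"dx": 0.36, "dy": 1.15, "dz": 0, "spin": 0, "grip": 36},
    {"dx": 0.42, "dy": 1.35, "dz": 0, "spin": 0, "grip": 36},
    {"dx": 0.46, "dy": 1.5, "dz": 0, "spin": 0, "grip": 36},
    {"dx": 0.5, "dy": 1.6, "dz": 0, "spin": 0, "grip": 36},
    {"dx": 0.53, "dy": 1.7, "dz": 0, "spin": 0, "grip": 36},
    {"dx": 0.55, "dy": 1.8, "dz": 0, "spin": 0, "grip": 36},
    {"dx": 0.57, "dy": 1.85, "dz": 0, "spin": 0, "grip": 36},
    {"dx": 0.6, "dy": 1.9, "dz": 0, "spin": 0, "grip": 36}
  ]
}}

```text
time_s: 8.95
tcp_pos: [0.5422, -0.0432, 0.0296]
eef_rot: [180.0, -0.0, -107.0]
contact_force: [0.8, -0.2, -0.0]
gripper_width: 0.0314
```

Run:
```python
from h import *
s=r.get_state();print(s["time_s"],s["tcp_pos"],s["contact_force"])
v=np.array([.5501,-.0179])-s["tcp_pos"][:2];print("y to go",v@[.294,.956])
```

```text
8.95 [ 0.5421903  -0.0432229   0.02955391] [ 0.84482042 -0.15758344 -0.04847994]
y to go 0.02653414196328372
```

>>> {"op": "servo_tool", "data": {
  "targets": [
    {"dx": 0.03, "dy": 0.1, "dz": 0, "spin": 0, "grip": 36},
    {"dx": 0.06, "dy": 0.18, "dz": 0, "spin": 0, "grip": 36},
    {"dx": 0.08, "dy": 0.25, "dz": 0, "spin": 0, "grip": 36},
    {"dx": 0.1, "dy": 0.32, "dz": 0, "spin": 0, "grip": 36},
    {"dx": 0.12, "dy": 0.38, "dz": 0, "spin": 0, "grip": 36},
    {"dx": 0.13, "dy": 0.43, "dz": 0, "spin": 0, "grip": 36},
    {"dx": 0.15, "dy": 0.48, "dz": 0, "spin": 0, "grip": 36},
    {"dx": 0.15, "dy": 0.48, "dz": 0, "spin": 0, "grip": 36},
    {"dx": 0.15, "dy": 0.48, "dz": 0, "spin": 0, "grip": 36},
    {"dx": 0.15, "dy": 0.48, "dz": 0, "spin": 0, "grip": 36}
  ]
}}

```text
time_s: 9.78
tcp_pos: [0.5437, -0.0384, 0.0296]
eef_rot: [180.0, -0.0, -107.0]
contact_force: [-0.6, 0.1, -0.7]
gripper_width: 0.0317
```

>>> {"op": "servo_tool", "data": {
  "targets": [
    {"dx": 0, "dy": 0, "dz": 3, "spin": 0, "grip": 36},
    {"dx": 0, "dy": 0, "dz": 7, "spin": 0, "grip": 36},
    {"dx": 0, "dy": 0, "dz": 11, "spin": 0, "grip": 36},
    {"dx": 0.5, "dy": 1.5, "dz": 14, "spin": 0, "grip": 10},
    {"dx": 1.5, "dy": 4.5, "dz": 16, "spin": 0, "grip": 0},
    {"dx": 2.5, "dy": 7.5, "dz": 17, "spin": 0, "grip": 0},
    {"dx": 3.5, "dy": 10.5, "dz": 17, "spin": 0, "grip": 0},
    {"dx": 3.9, "dy": 12.6, "dz": 17, "spin": 0, "grip": 0},
    {"dx": 3.9, "dy": 12.6, "dz": 17, "spin": 0, "grip": 0},
    {"dx": 3.9, "dy": 12.6, "dz": 17, "spin": 0, "grip": 0}
  ]
}}

```text
time_s: 10.62
tcp_pos: [0.5827, 0.0886, 0.1992]
eef_rot: [180.0, -0.0, -106.9]
contact_force: [0.1, -0.3, 0.3]
gripper_width: 0.0006
```

```bash
python3 look.py w6; python3 fit.py w6 285 48 355 110
python3 - <<'E'
import cv2
im=cv2.imread("pics/w6.png")
cv2.imwrite("pics/w6c.png",cv2.resize(im[0:240,180:440],None,fx=2.4,fy=2.4,interpolation=cv2.INTER_CUBIC))
E
```

```text
10.6167 [0.5827 0.0886 0.1992] [ 180.    -0.  -106.9] 0.0005958246303364439 [ 0.1 -0.3  0.3] [ 28.  14. -13.  -0. -64. -45.]
die_disc 0.62 [296.  59. 341. 104.] 1567 w [ 0.5491 -0.0186  0.035 ]
pocket 0.56 [205.   2. 425. 184.] 37628 w [ 0.5525 -0.0089  0.025 ]
die_plate 0.67 [208.   1. 427. 183.] 37377 w [ 0.5528 -0.0094  0.025 ]
 rect ((550.9044189453125, -15.357833862304688), (212.4908905029297, 241.36903381347656), 72.94303131103516)
keeper_tab 0.95 [303. 115. 332. 180.] 1996 w [0.5695 0.0445 0.069 ]
keeper 0.9 [302. 113. 333. 180.] 2002 w [0.5705 0.0477 0.033 ]
bbox [296.  57.] [340. 100.]
0 -0.005 xy mm [-0.57 -3.8 ] rms px 1.089
0 0.005 xy mm [-0.57 -2.58] rms px 1.729
4 -0.003 xy mm [-0.55 -3.77] rms px 1.266
8 -0.001 xy mm [-0.56 -3.73] rms px 1.404
12 0.001 xy mm [-0.58 -3.72] rms px 1.496
16 0.002 xy mm [-0.57 -3.82] rms px 1.476
ring px [287.8  53.7] [346.3 110.5]
ring px [292.5  58.1] [341.6 105.8]
```

View pics/w6c.png

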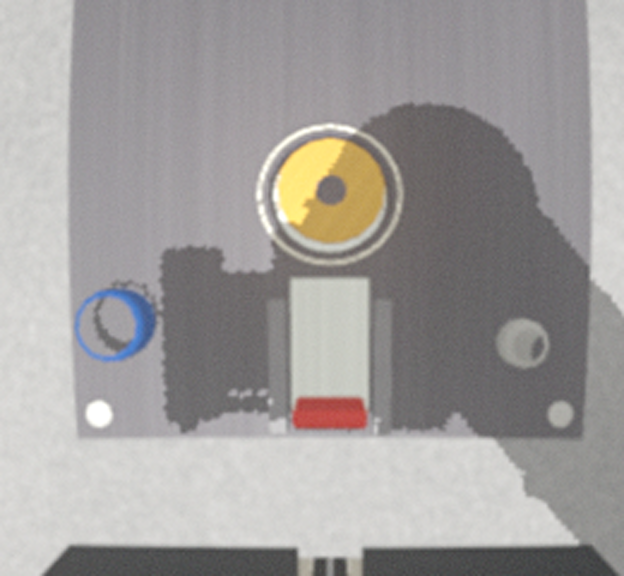

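Now the disc sits about 1.7 mm off the ring centre, with gaps of about 1 and 3 mm. That matches the 4 mm total play, and its image also got smaller, as it would when dropping in. I'll locate the tab face next.

Run:
```python
from h import *
Y=np.array([.294,.956]);X=np.array([.956,-.294]);c=np.array([.5413,-.0466])
T=np.array(r.get_calibration("wrist")["extrinsics"]);print("cam",T[:3,3].round(3),"plate",(T[:2,3]-c)@X,(T[:2,3]-c)@Y)
for u,v in [(302,179),(333,179),(302.5,166),(332,166)]:
    for z in (.069,.036):
        w=proj_plane("wrist",(u,v),z)[:2]-c;print((u,v),z,"plate xy",(w@X).round(4),(w@Y).round(4))
s=r.get_state()["tcp_pos"];w=s[:2]-c;print("tcp plate",w@X,w@Y)
```

```text
cam [0.561 0.018 0.358] plate -0.00023292834672099312 0.0675908523273643
(302, 179) 0.069 plate xy 0.0143 0.1267
(302, 179) 0.036 plate xy 0.016 0.1334
(333, 179) 0.069 plate xy -0.0152 0.1267
(333, 179) 0.036 plate xy -0.0169 0.1334
(302.5, 166) 0.069 plate xy 0.0137 0.1141
(302.5, 166) 0.036 plate xy 0.0153 0.1194
(332, 166) 0.069 plate xy -0.0141 0.1141
(332, 166) 0.036 plate xy -0.0157 0.1194
tcp plate 0.0002947232739721345 0.1396434705895514
```

The tab's +y face is at plate y ≈ 0.127. I'll go down behind it with closed fingers to z 0.05 and push along plate -y.

>>> {"op": "servo_tool", "data": {
  "targets": [
    {"dx": 0.45, "dy": 1.5, "dz": 0, "spin": 0, "grip": 0},
    {"dx": 0.45, "dy": 1.5, "dz": -3, "spin": 0, "grip": 0},
    {"dx": 0.45, "dy": 1.5, "dz": -7, "spin": 0, "grip": 0},
    {"dx": 0.45, "dy": 1.5, "dz": -11, "spin": 0, "grip": 0},
    {"dx": 0.45, "dy": 1.5, "dz": -13.5, "spin": 0, "grip": 0},
    {"dx": 0.45, "dy": 1.5, "dz": -14.9, "spin": 0, "grip": 0},
    {"dx": 0.45, "dy": 1.5, "dz": -14.9, "spin": 0, "grip": 0},
    {"dx": 0.3, "dy": 1, "dz": -14.9, "spin": 0, "grip": 0},
    {"dx": 0.15, "dy": 0.5, "dz": -14.9, "spin": 0, "grip": 0},
    {"dx": 0, "dy": 0, "dz": -14.9, "spin": 0, "grip": 0}
  ]
}}

```text
time_s: 11.75
tcp_pos: [0.5836, 0.0875, 0.0522]
eef_rot: [-179.9, 0.1, -107.0]
contact_force: [-0.1, 0.1, -0.0]
gripper_width: 0.0002
```

>>> {"op": "servo_tool", "data": {
  "targets": [
    {"dx": -0.12, "dy": -0.38, "dz": 0, "spin": 0, "grip": 0},
    {"dx": -0.24, "dy": -0.76, "dz": 0, "spin": 0, "grip": 0},
    {"dx": -0.35, "dy": -1.15, "dz": 0, "spin": 0, "grip": 0},
    {"dx": -0.47, "dy": -1.53, "dz": 0, "spin": 0, "grip": 0},
    {"dx": -0.59, "dy": -1.91, "dz": 0, "spin": 0, "grip": 0},
    {"dx": -0.7, "dy": -2.3, "dz": 0, "spin": 0, "grip": 0},
    {"dx": -0.82, "dy": -2.68, "dz": 0, "spin": 0, "grip": 0},
    {"dx": -0.94, "dy": -3.06, "dz": 0, "spin": 0, "grip": 0},
    {"dx": -1.06, "dy": -3.44, "dz": 0, "spin": 0, "grip": 0},
    {"dx": -1.06, "dy": -3.44, "dz": 0, "spin": 0, "grip": 0}
  ]
}}

```text
time_s: 12.58
tcp_pos: [0.5715, 0.0523, 0.0503]
eef_rot: [180.0, -0.0, -107.1]
contact_force: [0.3, 0.8, 0.3]
gripper_width: 0.0004
```

```bash
cat > st.py <<'E'
from h import *
s=r.get_state();w=s["tcp_pos"][:2]-[.5413,-.0466];print(s["time_s"],s["tcp_pos"],"plate",w@[.956,-.294],w@[.294,.956],"F",s["contact_force"])
E
python3 st.py
```

```text
12.5833 [0.57151835 0.05234382 0.05034516] plate -0.0002007384672141526 0.10347448941872404 F [0.31828567 0.75768213 0.28462356]
```

>>> {"op": "servo_tool", "data": {
  "targets": [
    {"dx": -0.06, "dy": -0.19, "dz": 0, "spin": 0, "grip": 0},
    {"dx": -0.12, "dy": -0.38, "dz": 0, "spin": 0, "grip": 0},
    {"dx": -0.18, "dy": -0.57, "dz": 0, "spin": 0, "grip": 0},
    {"dx": -0.24, "dy": -0.76, "dz": 0, "spin": 0, "grip": 0},
    {"dx": -0.29, "dy": -0.95, "dz": 0, "spin": 0, "grip": 0},
    {"dx": -0.33, "dy": -1.05, "dz": 0, "spin": 0, "grip": 0},
    {"dx": -0.36, "dy": -1.15, "dz": 0, "spin": 0, "grip": 0},
    {"dx": -0.39, "dy": -1.25, "dz": 0, "spin": 0, "grip": 0},
    {"dx": -0.42, "dy": -1.35, "dz": 0, "spin": 0, "grip": 0},
    {"dx": -0.45, "dy": -1.45, "dz": 0, "spin": 0, "grip": 0}
  ]
}}

```text
time_s: 13.42
tcp_pos: [0.5681, 0.0404, 0.0505]
eef_rot: [-180.0, 0.2, -107.0]
contact_force: [-1.1, 16.3, -2.1]
gripper_width: 0.0004
```

```bash
python3 st.py
python3 - <<'E'
from h import *
im=r.capture("wrist");cv2.imwrite("pics/w7.png",cv2.resize(im[0:240,180:440],None,fx=2.4,fy=2.4,interpolation=cv2.INTER_CUBIC))
E
```

```text
13.4167 [0.56813149 0.04039575 0.05054139] plate 7.415175451205981e-05 0.09105639428859127 F [-1.13815008 16.26644848 -2.06222842]
```

View pics/w7.png

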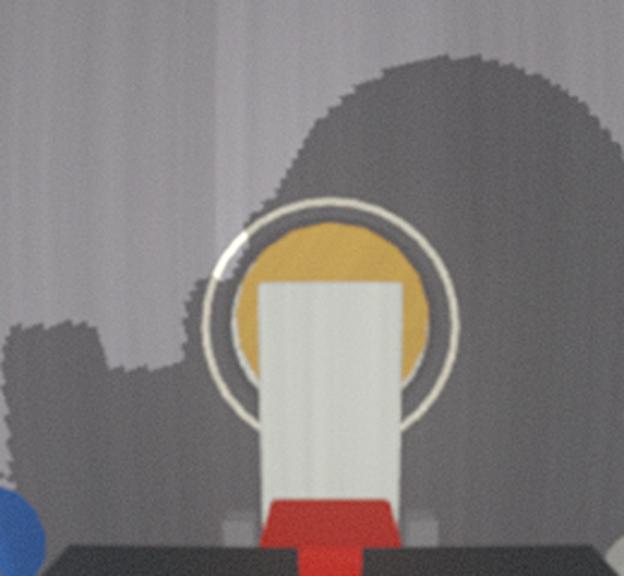

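The slide strip now covers the disc to about half, and the force rose to 16 N, so it is against its stop. I'll back off, lift and check.

>>> {"op": "servo_tool", "data": {
  "targets": [
    {"dx": 0.15, "dy": 0.5, "dz": 0, "spin": 0, "grip": 0},
    {"dx": 0.45, "dy": 1.5, "dz": 0, "spin": 0, "grip": 0},
    {"dx": 0.9, "dy": 3, "dz": 0, "spin": 0, "grip": 0},
    {"dx": 1.4, "dy": 4.5, "dz": 2, "spin": 0, "grip": 0},
    {"dx": 1.5, "dy": 4.9, "dz": 6, "spin": 0, "grip": 0},
    {"dx": 1.5, "dy": 4.9, "dz": 10, "spin": 0, "grip": 0},
    {"dx": 1.5, "dy": 4.9, "dz": 14, "spin": 0, "grip": 0},
    {"dx": 1.5, "dy": 4.9, "dz": 15, "spin": 0, "grip": 0},
    {"dx": 1.5, "dy": 4.9, "dz": 15, "spin": 0, "grip": 0},
    {"dx": 1.5, "dy": 4.9, "dz": 15, "spin": 0, "grip": 0}
  ]
}}

```text
time_s: 14.3
tcp_pos: [0.5832, 0.0886, 0.2015]
eef_rot: [-179.9, 0.1, -107.0]
contact_force: [-0.6, 1.2, -0.5]
gripper_width: 0.0006
```

```bash
python3 st.py
python3 - <<'E'
from h import *
im=r.capture("wrist");cv2.imwrite("pics/w8.png",cv2.resize(im[0:240,180:440],None,fx=2.4,fy=2.4,interpolation=cv2.INTER_CUBIC))
E
```

```text
14.3 [0.58323548 0.08862765 0.2015181 ] plate 0.00033338842161609485 0.14160665980399492 F [-0.57078173  1.19387171 -0.52999782]
```

View pics/w8.png

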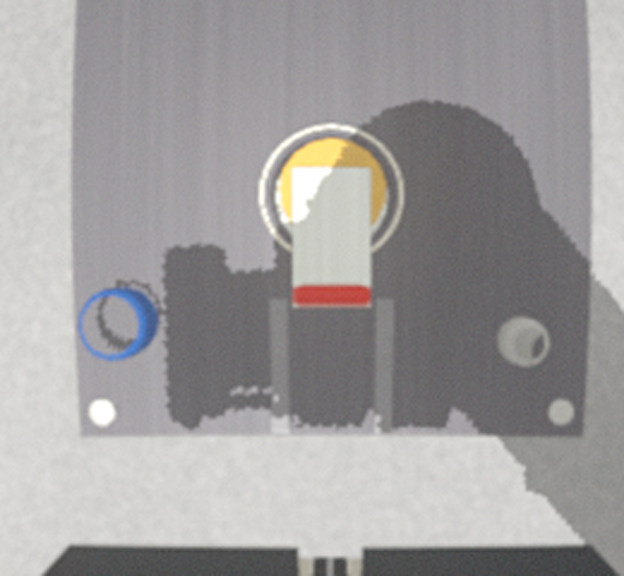

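The slide stays fully forward over the disc, the disc is in the pocket, and the punch and pot have not moved. Handing in.

```bash
python3 -c "
from plant import r
print(r.close_job())"
```

```text
the job is handed in; nothing more can be done
None
```

The brass disc is in the pocket and the slide with the red tab is pushed over it to its stop. I handed the job in at about 14 s of the 48 s allowed.

- **Disc:** I pushed the middle-sized disc with both fingers as a fork, without gripping it. The first push left it 4–6 mm short, apparently not home. A second push of a few millimetres put it in; it then showed about 1.7 mm off the pocket centre, within the 2 mm play.
- **Slide:** It moved about 48 mm over the disc without jamming, then the force rose to about 16 N at its stop. It stayed there after I backed away.
- **Other things:** In the last picture the punch and pot are where they were. I did not look at the bench items again, but the arm never went near them at low height.
- **Checks that disagreed:** My computed pocket centre was about 1.8 mm off from where the ring showed in the picture, within the calibration tolerance. The outline fit could not clearly tell a flat disc from a tilted one, so "fully home" rests on the gaps I saw and on the slide passing over. One move call was refused for a missing field and I resent it.

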